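Right the fallen gas bottle and loosen its outlet nut

TASK

The small test-gas bottle has been knocked over, and its outlet nut may be loosened only once the bottle stands. Move the stamp pad out of the place where the bottle's foot will come down (leave it flat on the table), then tip the bottle up over the edge of its foot, without lifting it off the table, until it stands upright; leave the vial, the tin and the parcel undisturbed. Then find out which way the nut on its top unscrews, trying both directions if need be, back it off by about a quarter turn and leave the bottle standing.

Things in the scene. Friction and masses are not known exactly. Their poses are not given: they have to be found in the camera images.
- gas_bottle: gas bottle lying on its side, 190 mm long, 0.7 to 1.0 kg, centre of mass on the axis about 70 mm from the foot. Origin: centre of the foot's underside; +x runs along the axis from foot to nut (level now, straight up when it stands); at the start y is level, z up. Grey body 91 mm in diameter, shoulder tapering at x = 122 to 150 mm, 23 mm thick brass stem to x = 165 mm, then the nut
- nut_centre (a point): centre of the hexagonal brass outlet nut, on the bottle's axis, 178 mm from the foot: 28 mm across flats, 32 mm across corners, 24 mm long (bottle x = 166 to 190 mm), grooved round its middle. While the bottle lies there is 31 mm of free height under the nut. Its axes turn with the nut: x along the bottle's axis, y always straight at a flat (bottle's y when tight)
- outlet_nut (a joint): angle of the nut on its thread: 0 to 0.04 rad at the start (tight), grows as it is loosened, whichever way that is, to 3.0 rad at most. Thread hand not told: turned the tight way it stops, and bottle or fingers slip. The loose way takes about 0.035 N m and the nut stays where it is left; the bottle does not turn with that while its weight rests on its rubber foot: do not pull it upwards
- stand_place (a point): while the bottle still lies: the point on the table where the middle of its foot comes down when it is tipped up (47 mm behind the foot, on the table). It moves with the bottle and means nothing once the bottle is raised
- pad_centre (a point): centre of the black stamp pad, a closed flat slab 62 x 92 mm and 18 mm high (x is the 62 mm way, y the 92 mm way, z up), 0.12 kg, loose, lying behind the bottle's foot; slides easily when pushed
- vial_centre (a point): centre of the white sample vial, 26 mm in diameter, 52 mm tall, standing loose behind the stamp pad; light and easily knocked over
- parcel_centre (a point): centre of the taped parcel, 73 x 155 mm and 46 mm high, lying beside the bottle on the side away from the robot (y is its long way)
- tin_centre (a point): centre of the flat round tin, 62 mm in diameter, 20 mm high, on the robot's side of the bottle
- foot_centre (a point): same point as the bottle's origin. Black rubber boot with eight flats, 94 mm across flats, x = 0 to 42 mm; a flat lies on the table, so the bottle does not roll by itself; its axis is then 47 mm up. When the nut end is raised the bottle pivots on the boot's lower edge (straight below this point); past about 55 to 60 degrees it falls onto its foot by itself, its axis 47 mm beyond that edge
There are look-alikes about, which are no part of the job. Of the things that look like the part that bears pad_centre, take the one that is farthest from the robot's base at the start.

How it is judged:
By the outcome, as a careful person would: the job done as asked, in the order asked, and still so for the second after the job is handed in, with the robot touching nothing.
It also fails if it takes over 66 s, if anything falls off the work surface, if the arm or the gripper's body presses on something with over 40 N, if the wrist force passes 120 N, or if a joint passes its speed limit or range.

ROBOT

A 6-joint arm with a two-finger parallel gripper is mounted at the origin on a cart in front of the work surface, level with it; the furniture and walls round the work are solid. World frame = base frame: x ahead of the robot, y to its left, z up, the work surface at z = 0. Lengths are in m, angles in degrees, forces in N, time in s.
With the tool pointing down it reaches from about 0.4 to 0.825 m from the base axis. Payload 7 kg.
Tool frame: the origin (TCP) lies midway between the tips of the shut fingers; the grasp point (between the pads) lies 19 mm behind it (ctrl.grasp_offset is the distance from the TCP to the grasp point, in m); z points along the fingers, x is the direction in which the jaws open and shut, and the axes are right-handed (so a half turn about z gives the same grasp; the last joint's range is limited). The gripper opens to 88 mm and grips with 3 to 60 N. Pads are 19 mm wide; open, the fingers measure 130 mm over their backs; the gripper's body (78 mm by 193 mm) begins 47 mm behind the grasp point.
Start: joints at [93.226, 20.546, 0.682, 0, -70.136, -16.507], TCP at [0.155, 0.657, 0.227] pointing down, gripper open.
Joint ranges: [-176.03, 176.03], [-82.01, 121.73], [-58.28, 71.71], [-173.87, 95.51], [-174.79, -0.11], [-173.66, 173.66]. Speed limits (degrees/s): [136.94, 136.94, 172.46, 180, 180, 180].

INTERFACE

Orientations are given as [roll, pitch, yaw] about the fixed x, y, z axes, in that order (R = Rz(yaw) Ry(pitch) Rx(roll)).
In Python, from plant import sensors, snapshot, order, ctrl gives the robot as it stands.
- The arm moves only by the tool send_rows, never from a script. Its argument "commands" is a list of rows, each a list of 3 entries, a list of its own where there are three numbers: the closure, from 0 (fully open) to 1 (shut), then the shift along the world's x, y, z in units of 0.25 m (1.0 is 0.25 m), then the turn, a rotation vector about the world's x, y, z in units of 360 degrees (1.0 is 360 degrees). In form: [[hand, [x, y, z], [ax, ay, az]], ...]. A call has 1 to 12 rows; each row shifts and turns the pose as measured when the row begins; what a row does not reach is not made up. A row lasts 1/10 s, in which the tool goes at most 50 mm and 8.59 degrees, less where a joint would pass 70% of its speed; a pose out of reach is approached as far as the arm can. A call with a number of a shift or a turn outside -1 to 1 is refused whole. A call with a gripper value outside its range is refused whole. The fingers move at their own pace and stop on an object; the grip force is fixed at half the most. Time passes only in rows, so rows that do not move let the fingers close. It gives the time, the measured TCP pose, the force and the opening at its end, in the units of the state.
- sensors.get_obs(): the state, without advancing time (a new reading comes with each control period).
- snapshot(name): name is "scene" or "top" or "wrist"; returns a dict with "color" (400x640x3 uint8, blue, green, red), "z_map" (400x640 float32, m along the optical axis (not along the pixel's ray), 0 where there is no reading), "mtx" (3x3 intrinsics, pixels), "k1" (the pictures are not rectified: a ray, as slopes to the right and down, at radius r is drawn at 1 + k1 r^2 times it, then the intrinsics apply), "xyz" and "attitude" of the camera in the world. Camera axes: x right, y down, z forward; pixel columns grow to the right and rows downward; lengths in m; the calibration is good to about 2 mm. A picture is of the moment at which its call begins.
- order.close_job(): hands the job in, once; it reports no verdict.
The state is a dict: "clock": time; "joint_pos": joint angles; "qvel": joint speeds; "tau": joint torques, N m; "tool_pos": TCP position; "orientation": TCP orientation; "force": force on the tool from outside, world axes, zero at the start; "moment": the same for the moment, N m; "opening": finger opening in m.
Only numpy, scipy, OpenCV 4.12 (cv2) and the standard library are available. Lean on these libraries where they do the work, as an engineer would, in place of code of your own. Each camera call takes 0.05 s, during which the arm holds its last target.

## Working session

There is one attempt and no reset: what is moved stays moved. The work goes in short steps, Python scripts to look and compute and a tool call to move; the robot and the scene stay as the last step left them, time stands still between calls to the robot, and variables do not carry over. Pictures are saved under pics/ and viewed, and the job is handed in when it is done.

Besides the shell and the picture viewer there is one more tool, called after "Request:" as name(argument=value, ...) on one line, values as JSON. send_rows: Moves the arm, as the interface text tells. Its arguments: {"type":"object","properties":{"commands":{"type":"array","items":{"type":"array"}}},"required":["commands"]}

```bash
ls; mkdir -p pics; cat > h.py <<'E'
import numpy as np, cv2
from scipy.spatial.transform import Rotation as R
from plant import sensors, snapshot, order, ctrl
def snap(name,fn):
    s=snapshot(name); cv2.imwrite('pics/'+fn+'.png',s['color']); np.savez('pics/'+fn+'.npz',**{k:np.array(v) for k,v in s.items()}); return s
E
python3 - <<'E'
from h import *
for n in ['scene','top','wrist']:
    s=snap(n,n+'0'); print(n,s['mtx'],s['k1'],s['xyz'],s['attitude'])
print(sensors.get_obs(), ctrl.grasp_offset)
E
```

```text
pics
scene [[394.15190132   0.         318.10561455]
 [  0.         394.15190132 196.44892251]
 [  0.           0.           1.        ]] -0.055616712691796855 [ 0.06204764 -0.46811547  0.50809912] [-122.09701194   -0.20816508  -43.68227277]
top [[506.24406671   0.         316.84967858]
 [  0.         506.24406671 204.05048116]
 [  0.           0.           1.        ]] -0.15369910317711377 [0.51968918 0.02705358 0.95062627] [-1.76213502e+02 -7.13936838e-02 -9.15229312e+01]
wrist [[349.58966007   0.         320.26884049]
 [  0.         349.58966007 197.00300825]
 [  0.           0.           1.        ]] -0.055469611730734364 [0.23548497 0.63818317 0.38402083] [ 1.62358098e+02 -7.09735846e-02 -1.03336105e+02]
{'clock': 0.15, 'joint_pos': array([ 9.32255844e+01,  2.05821164e+01,  6.45722797e-01, -1.38552948e-02,
       -7.01359423e+01, -1.65060804e+01]), 'qvel': array([-0.02796234, -0.1732865 ,  0.11534651,  0.08799845, -0.02681913,
       -0.03271177]), 'tau': array([-1.55511054e-03, -5.83274174e+01,  2.93290329e+01,  7.00116858e+00,
        8.81769229e-03, -1.13726539e-04]), 'tool_pos': array([0.15501566, 0.65657883, 0.22583835]), 'orientation': array([-1.79991936e+02, -7.30560223e-02, -1.03285217e+02]), 'force': array([ 0.59558998,  0.16453393, -0.83230592]), 'moment': array([ 0.0108687 , -0.04675715,  0.01014912]), 'opening': 0.0875347161342701} 0.0188
```

View pics/top0.png

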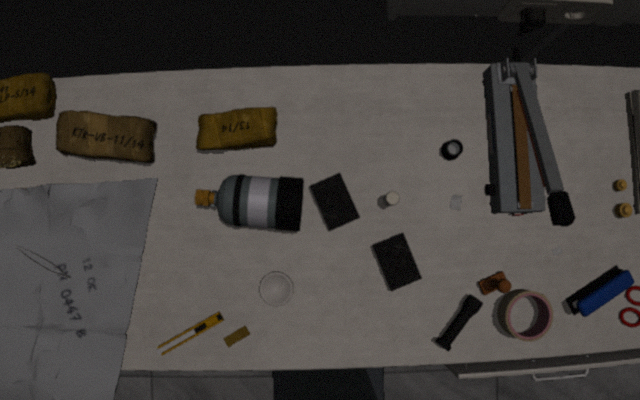

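View pics/scene0.png

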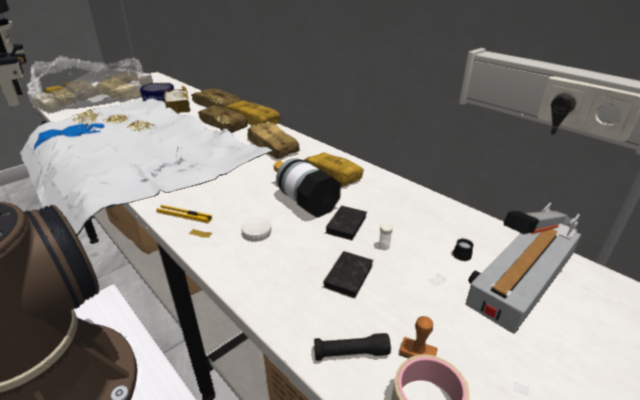

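Two black slabs look like the stamp pad: top view (334,202) and (397,262). The upper one is farther from the base (which is below the picture) and lies directly behind the foot. I'll measure both and check an enlarged crop.

```bash
cat >> h.py <<'E'
def ray(s,uv):
    uv=np.array(uv,float).reshape(-1,1,2)
    k=float(s['k1'])
    n=cv2.undistortPointsIter(uv,np.array(s['mtx']),np.array([k,0,0,0,0.]),None,None,(3,60,1e-10)).reshape(-1,2)
    d=np.c_[n,np.ones(len(n))]@R.from_euler('xyz',s['attitude'],degrees=True).as_matrix().T
    return np.array(s['xyz']),d
def onplane(s,uv,z):
    o,d=ray(s,uv); return o+d*((z-o[2])/d[:,2])[:,None]
def cloud(s,uv):
    uv=np.array(uv); o,d=ray(s,uv); z=np.array(s['z_map'])[uv[:,1].astype(int),uv[:,0].astype(int)]
    return o+d*z[:,None], z
def load(fn): return dict(np.load('pics/'+fn+'.npz'))
def proj(s,P):
    Rm=R.from_euler('xyz',s['attitude'],degrees=True).as_matrix()
    c=(np.atleast_2d(P)-s['xyz'])@Rm; n=c[:,:2]/c[:,2:]; r2=(n**2).sum(1,keepdims=True); n=n*(1+float(s['k1'])*r2)
    M=np.array(s['mtx']); return n*[M[0,0],M[1,1]]+M[:2,2]
E
python3 - <<'E'
from h import *
s=load('top0'); g=cv2.cvtColor(s['color'],cv2.COLOR_BGR2GRAY)
m=(g<50).astype(np.uint8)
cs,_=cv2.findContours(m[:, :],cv2.RETR_EXTERNAL,cv2.CHAIN_APPROX_NONE)
for c in cs:
    if 300<cv2.contourArea(c)<4000:
        p=onplane(s,c.reshape(-1,2),0.018)
        r=cv2.minAreaRect((p[:,:2]*1000).astype(np.float32)); print(cv2.boundingRect(c),r, np.hypot(*r[0]))
for n in ['gas vial 391,198',]: pass
print('vial top',onplane(s,[[392,197]],0.052),'tin',onplane(s,[[276,288]],.02))
# bottle points from z_map
o=[]
for n,x0,y0,x1,y1 in [('bottle',190,165,310,240),('parcel',190,100,285,155)]:
    u,v=np.meshgrid(np.arange(x0,x1),np.arange(y0,y1)); uv=np.c_[u.ravel(),v.ravel()]
    P,z=cloud(s,uv); ok=(z>0)&(P[:,2]>0.02); P=P[ok]
    print(n,ok.sum(),P.min(0),P.max(0)); r=cv2.minAreaRect((P[:,:2]*1000).astype(np.float32));print(r)
c=cv2.resize(s['color'][150:310,180:440],None,fx=3,fy=3,interpolation=cv2.INTER_CUBIC); c=np.clip(c.astype(float)*1.8,0,255).astype(np.uint8); cv2.imwrite('pics/crop0.png',c)
E
```

```text
(485, 377, 54, 23) ((222.74818420410156, -335.49053955078125), (109.58720397949219, 42.65814971923828), 85.20928955078125) 402.7041788885468
(619, 307, 21, 20) ((342.4169616699219, -585.4151000976562), (46.509429931640625, 39.0640983581543), 89.44657135009766) 678.2036678326133
(518, 295, 32, 42) ((355.1549072265625, -384.525390625), (52.30195617675781, 78.53788757324219), 72.25470733642578) 523.4451109356329
(434, 295, 49, 56) ((355.2951965332031, -231.5232696533203), (36.82378005981445, 111.88880920410156), 51.71833801269531) 424.0727544543878
(477, 271, 50, 66) ((386.3799133300781, -330.3232421875), (123.99500274658203, 82.89469909667969), 22.05687713623047) 508.3334356052339
(563, 266, 77, 51) ((398.35833740234375, -523.91943359375), (85.98480987548828, 170.23570251464844), 5.960683822631836) 658.1648257656705
(372, 233, 49, 58) ((471.2696838378906, -118.18678283691406), (92.15858459472656, 64.90850067138672), 20.9777774810791) 485.8633867065981
(197, 175, 107, 58) ((590.4134521484375, 149.46218872070312), (195.03746032714844, 101.4678955078125), 83.7829818725586) 609.03775772526
[... 568 characters left out ...]
.1265869140625, 172.50869750976562), (77.263671875, 156.0186004638672), 3.9332797527313232) 746.3371027491407
(625, 90, 15, 124) ((672.6571044921875, -617.1814575195312), (32.855995178222656, 252.36520385742188), 87.33516693115234) 912.8967804356342
vial top [[ 0.58817719 -0.11023586  0.052     ]] tin [[0.42915798 0.10315164 0.02      ]]
bottle 4520 [0.53190825 0.04923096 0.0203756 ] [0.63512302 0.24363231 0.09869303]
((587.8823852539062, 147.9075164794922), (190.48977661132812, 94.25422668457031), 84.01093292236328)
parcel 2958 [0.68717943 0.0939432  0.02014749] [0.76257606 0.24433379 0.05132239]
((725.4743041992188, 169.34765625), (71.33708953857422, 154.26449584960938), 3.995908260345459)
```

View pics/crop0.png

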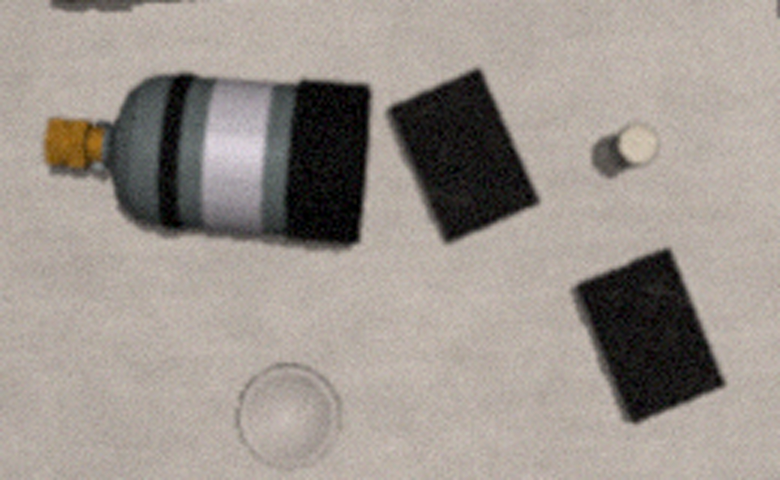

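View pics/wrist0.png

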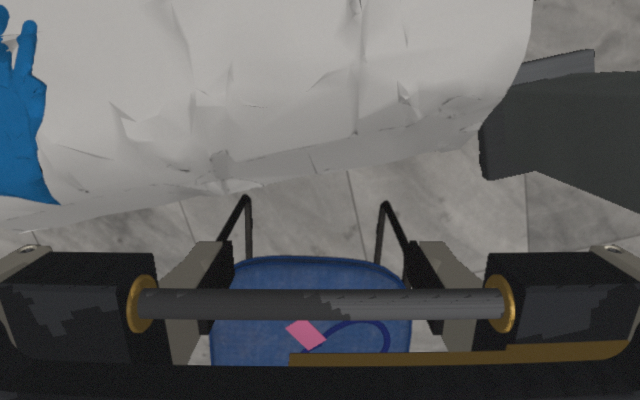

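The crop confirms two equal black slabs: top-view (334,202), 0.585 m from the base and right behind the foot, and (397,262), 0.486 m away. I take the first.

Positions:

| Thing | Position (m) |
|---|---|
| Bottle foot | ≈ (0.578, 0.053) |
| Bottle axis heading | ≈ 84° |
| Nut | ≈ (0.597, 0.230) |
| Vial | (0.588, -0.110) |
| Tin | (0.429, 0.103) |

A grasp across the pad would bring the gripper body into the bottle. So I'll press lightly on the pad from above with shut fingers and drag it toward -x.

Request:
send_rows(commands=[[1,[0.1,-0.16,0],[0,0,-0.019]],[1,[0.1,-0.16,0],[0,0,-0.019]],[1,[0.1,-0.16,0],[0,0,-0.019]],[1,[0.1,-0.16,0],[0,0,-0.019]],[1,[0.1,-0.16,0],[0,0,-0.019]],[1,[0.1,-0.16,0],[0,0,-0.019]],[1,[0.1,-0.16,0],[0,0,-0.019]],[1,[0.1,-0.16,0],[0,0,-0.019]],[1,[0.1,-0.16,0],[0,0,-0.019]],[1,[0.1,-0.16,0],[0,0,-0.019]],[1,[0.1,-0.16,0],[0,0,-0.019]],[1,[0.1,-0.16,0],[0,0,-0.019]]])

```text
clock: 1.35
tool_pos: [0.4583, 0.1598, 0.222]
orientation: [-180.0, -0.3, 171.9]
force: [1.4, 1.5, 0.3]
opening: 0.0008
```

Request:
send_rows(commands=[[1,[0.12,-0.16,0],[0,0,0.003]],[1,[0.12,-0.16,0],[0,0,0.003]],[1,[0.12,-0.16,0],[0,0,0]],[1,[0.12,-0.14,-0.05],[0,0,0]],[1,[0.03,-0.04,-0.15],[0,0,0]],[1,[0,0,-0.15],[0,0,0]],[1,[0,0,0],[0,0,0]]])

```text
clock: 2.05
tool_pos: [0.5886, -0.0152, 0.1324]
orientation: [180.0, -0.1, 173.5]
force: [-0.3, -0.5, 0.1]
opening: 0.0003
```

```bash
python3 - <<'E'
from h import *
s=snap('wrist','wrist1'); print(s['xyz'],s['attitude']); o=sensors.get_obs(); print(o['tool_pos'],o['orientation'],o['force'],o['joint_pos'])
E
```

```text
[ 0.5795962  -0.09694105  0.29059215] [ 1.62295485e+02 -8.91720106e-02  1.73437019e+02]
[ 0.59019863 -0.01484189  0.13522112] [1.79948709e+02 1.08394834e-01 1.73561333e+02] [0.94009597 0.09417931 0.64940563] [ 1.75153891e+01  1.68709686e+01 -1.74269402e+01 -3.47292688e-03
 -5.55822078e+01 -2.39520474e+01]
```

View pics/wrist1.png

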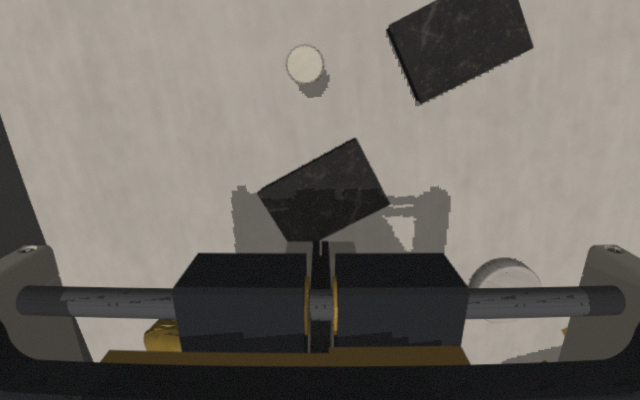

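The wrist view shows the shut fingers at (320,245) over the middle of the target pad. The vial is at (305,62) and the look-alike pad at (460,50). Next I go down.

Request:
send_rows(commands=[[1,[0,0.02,-0.16],[0,0,0]],[1,[0,0,-0.14],[0,0,0]],[1,[0,0,-0.08],[0,0,0]],[1,[0,0,-0.04],[0,0,0]],[1,[0,0,0],[0,0,0]]])

```text
clock: 2.6
tool_pos: [0.5973, -0.0059, 0.0392]
orientation: [179.7, 1.0, 173.9]
force: [0.5, 0.2, -0.2]
opening: 0.0004
```

Request:
send_rows(commands=[[1,[-0.03,0,-0.05],[0,-0.002,0]],[1,[0,0,-0.03],[0,0,0]],[1,[0,0,-0.012],[0,0,0]],[1,[0,0,-0.008],[0,0,0]]])

```text
clock: 3.0
tool_pos: [0.5955, -0.0035, 0.0212]
orientation: [179.5, 2.3, 174.1]
force: [-0.4, -0.5, 0.5]
opening: 0.0001
```

Request:
send_rows(commands=[[1,[-0.01,0,-0.008],[0,0.006,0]],[1,[0,0,-0.008],[0,0,0]],[1,[0,0,-0.008],[0,0,0]]])

```text
clock: 3.3
tool_pos: [0.5947, -0.0031, 0.0186]
orientation: [179.7, 0.3, 174.2]
force: [-13.7, 4.6, 29.5]
opening: 0.0004
```

Request:
send_rows(commands=[[1,[-0.04,0,0.002],[0,0,0]],[1,[-0.05,0,0],[0,0,0]],[1,[-0.05,0,0],[0,0,0]]])

```text
clock: 3.6
tool_pos: [0.5607, -0.0029, 0.0204]
orientation: [179.6, 0.6, 174.2]
force: [-0.6, -0.0, -0.3]
opening: 0.0006
```

```bash
python3 - <<'E'
from h import *
s=snap('wrist','wrist2')
E
```

```text
(no output)
```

View pics/wrist2.png

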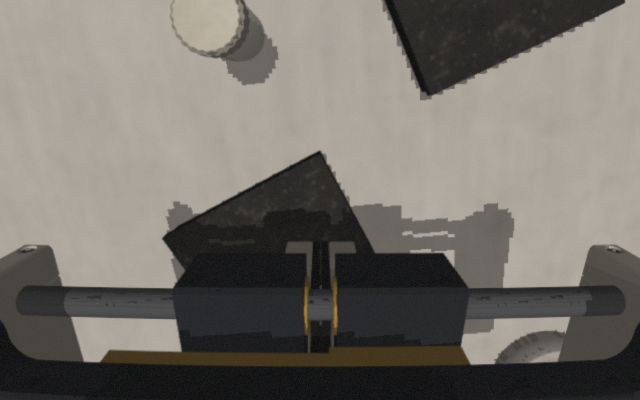

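```bash
python3 - <<'E'
from h import *
s=load('wrist2'); p=onplane(s,[[164,238],[320,152],[373,252]],.018); print(p)
s=load('wrist1'); p=onplane(s,[[258,190],[355,139],[389,203]],.018); print(p)
E
```

```text
[[ 0.63922267 -0.01978115  0.018     ]
 [ 0.55557089 -0.05555591  0.018     ]
 [ 0.53402378 -0.00185411  0.018     ]]
[[ 0.63882074 -0.02221435  0.018     ]
 [ 0.55682247 -0.05445838  0.018     ]
 [ 0.53337961  0.00122586  0.018     ]]
```

The pad hasn't moved because contact was lost. I'll press again while dragging.

Request:
send_rows(commands=[[1,[0,0,-0.008],[0,0,0]],[1,[-0.01,0,-0.007],[0,0,0]],[1,[-0.03,0,-0.006],[0,0,0]],[1,[-0.04,0,-0.006],[0,0,0]]])

```text
clock: 4.05
tool_pos: [0.5471, -0.0017, 0.0188]
orientation: [179.4, 1.6, 174.4]
force: [5.3, -0.9, 5.7]
opening: 0.0
```

Request:
send_rows(commands=[[1,[-0.05,0,-0.009],[0,0.003,0]],[1,[-0.05,0,-0.009],[0,0,0]],[1,[-0.05,0,-0.009],[0,0,0]]])

```text
clock: 4.35
tool_pos: [0.5238, 0.0018, 0.0187]
orientation: [179.1, 2.0, 174.8]
force: [2.5, -1.0, 4.0]
opening: 0.0004
```

```bash
python3 - <<'E'
from h import *
s=snap('wrist','wrist3'); s=snap('top','top3')
E
```

```text
(no output)
```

View pics/wrist3.png

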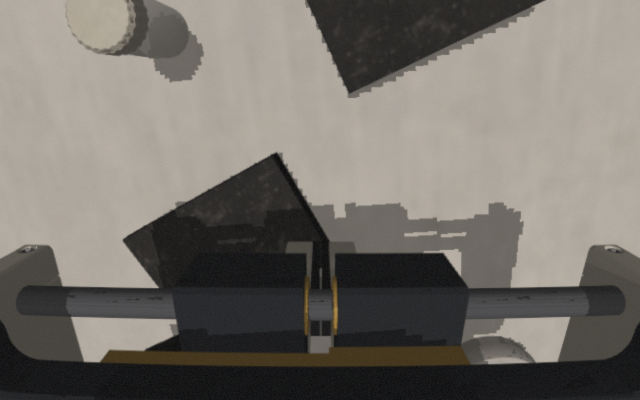

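```bash
python3 - <<'E'
from h import *
s=load('wrist3'); p=onplane(s,[[123,238],[277,153],[328,243]],.018); print(p)
E
```

```text
[[ 0.62484741 -0.01563217  0.018     ]
 [ 0.53896539 -0.05255511  0.018     ]
 [ 0.51946736 -0.00536375  0.018     ]]
```

The drag works with some slip: the pad moved about 17 mm. I'll reseat at the middle and press harder.

Request:
send_rows(commands=[[1,[0.04,0,0.05],[0,0.005,0]],[1,[0.1,-0.01,0],[0,0,0]],[1,[0.1,-0.01,0],[0,0,0]],[1,[0,0,-0.025],[0,0,0]],[1,[0,0,-0.012],[0,0,0]],[1,[0,0,-0.01],[0,0,0]],[1,[0,0,-0.01],[0,0,0]]])

```text
clock: 5.15
tool_pos: [0.5846, -0.003, 0.0185]
orientation: [179.3, 0.3, 174.9]
force: [-11.4, 2.9, 38.9]
opening: 0.0001
```

Request:
send_rows(commands=[[1,[-0.05,0,-0.008],[0,0,0]],[1,[-0.06,0,-0.01],[0,0,0]]])

```text
clock: 5.35
tool_pos: [0.5657, -0.0012, 0.0188]
orientation: [179.1, 1.2, 175.2]
force: [7.7, -1.5, 10.5]
opening: 0.0003
```

Request:
send_rows(commands=[[1,[-0.06,0,-0.014],[0,0,0]],[1,[-0.06,0,-0.014],[0,0,0]]])

```text
clock: 5.55
tool_pos: [0.5475, 0.0019, 0.0188]
orientation: [178.7, 2.7, 175.5]
force: [8.2, -1.5, 14.4]
opening: 0.0005
```

Request:
send_rows(commands=[[1,[-0.07,-0.008,-0.014],[-0.002,0.005,0]],[1,[-0.07,-0.008,-0.014],[-0.002,0.004,0]],[1,[-0.07,-0.008,-0.014],[0,0.003,0]],[1,[-0.07,-0.008,-0.014],[0,0.002,0]]])

```text
clock: 5.95
tool_pos: [0.5011, 0.0019, 0.0186]
orientation: [179.7, 0.5, 176.3]
force: [10.5, 0.2, 14.9]
opening: 0.0004
```

```bash
python3 - <<'E'
from h import *
s=snap('wrist','wrist4')
E
```

```text
(no output)
```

View pics/wrist4.png

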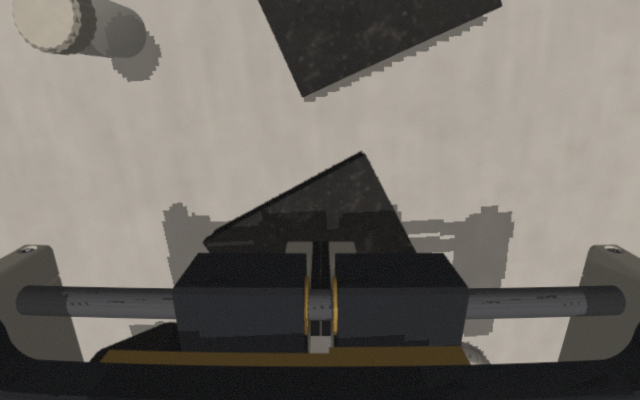

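The pad now follows the fingers: its corner at (363,153) holds its place relative to the tips. I carry on.

Request:
send_rows(commands=[[1,[-0.07,-0.008,-0.014],[0,0.003,0]],[1,[-0.07,-0.008,-0.014],[0,0.003,0]],[1,[-0.07,-0.008,-0.014],[0,0.003,0]],[1,[-0.07,-0.008,-0.014],[0,0.002,0]]])

```text
clock: 6.4
tool_pos: [0.4575, 0.0035, 0.0186]
orientation: [178.9, -0.3, 177.2]
force: [11.1, 0.3, 17.5]
opening: 0.0003
```

```bash
python3 - <<'E'
from h import *
s=load('wrist4'); print(onplane(s,[[205,243],[363,153]],.018))
s=snap('wrist','wrist5')
E
```

```text
[[ 0.55870005 -0.00887598  0.018     ]
 [ 0.47831231 -0.04953007  0.018     ]]
```

View pics/wrist5.png

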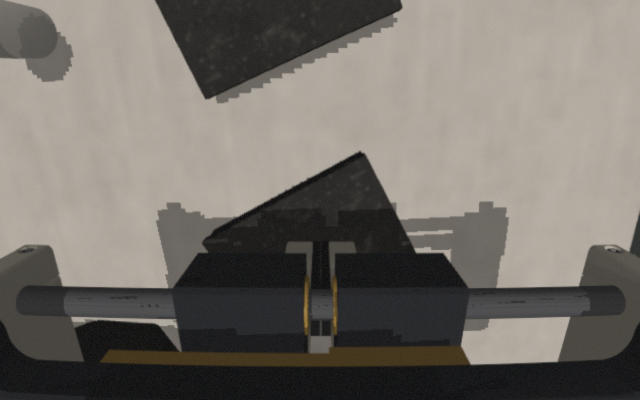

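Request:
send_rows(commands=[[1,[-0.07,-0.008,-0.014],[0,0.002,0]],[1,[-0.07,-0.008,-0.014],[0,0.002,0]],[1,[-0.05,-0.004,-0.01],[0,0.002,0]],[1,[0,0,0.05],[0,0,0]],[1,[0,0,0.15],[0,0,0]],[1,[0.05,0.1,0.16],[0,0,0]],[0.3,[0.1,0.16,0.1],[0,0,-0.005]],[0.3,[0.1,0.16,0],[0,0,-0.005]]])

```text
clock: 7.25
tool_pos: [0.4851, 0.1088, 0.1392]
orientation: [178.1, -0.2, 173.9]
force: [1.2, -0.9, -0.4]
opening: 0.0113
```

```bash
python3 - <<'E'
from h import *
s=snap('top','top6'); s=snap('wrist','wrist6')
o=sensors.get_obs(); print(o['tool_pos'],o['orientation'])
E
```

```text
[0.4863653  0.11112581 0.13644862] [178.20420262  -0.29433837 174.12586769]
```

View pics/top6.png

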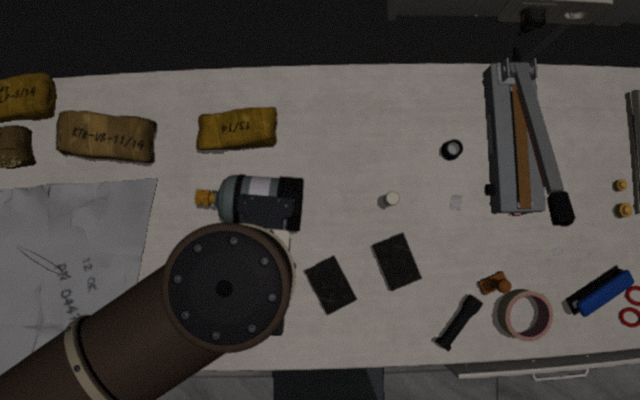

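View pics/wrist6.png

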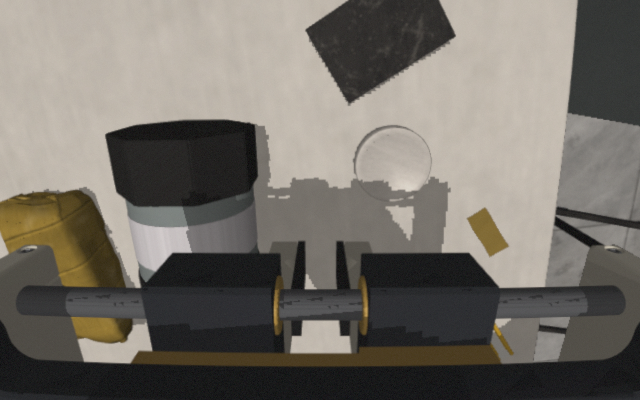

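```bash
python3 - <<'E'
from h import *
s=load('top6'); g=cv2.cvtColor(s['color'],cv2.COLOR_BGR2GRAY)
cs,_=cv2.findContours((g<50).astype(np.uint8),cv2.RETR_EXTERNAL,cv2.CHAIN_APPROX_NONE)
for c in cs:
    x,y,w,h=cv2.boundingRect(c)
    if 300<x<380 and y>240 and cv2.contourArea(c)>500:
        p=onplane(s,c.reshape(-1,2),0.018); r=cv2.minAreaRect((p[:,:2]*1000).astype(np.float32)); print('pad',r,cv2.boxPoints(r))
for nm,box in (('top0',(185,180,225,215)),('top6',(185,180,225,215)),('scene0',(265,150,290,180))):
    s=load(nm); x0,y0,x1,y1=box
    h=cv2.cvtColor(s['color'][y0:y1,x0:x1],cv2.COLOR_BGR2HSV)
    m=(h[...,1]>130)&(h[...,2]>50); v,u=np.nonzero(m); print(nm,len(u),u.min()+x0,u.max()+x0,v.min()+y0,v.max()+y0)
    uv=np.c_[u+x0,v+y0]; P,z=cloud(s,uv); P=P[z>0]; print(P.min(0),P.max(0),np.median(P,0))
# bottle cloud: axis by slices in y
s=load('top0')
u,v=np.meshgrid(np.arange(190,310),np.arange(165,240)); P,z=cloud(s,np.c_[u.ravel(),v.ravel()]); P=P[(z>0)&(P[:,2]>.03)]
for y in np.arange(.05,.25,.01):
    q=P[abs(P[:,1]-y)<.005]
    if len(q)>5: print(round(y,3),len(q),(np.percentile(q[:,0],[1,99])).round(4),'mid',np.percentile(q[:,0],[1,99]).mean().round(4),q[:,2].max().round(4))
E
```

```text
pad ((432.47265625, 4.246105194091797), (91.02456665039062, 62.02260208129883), 26.216279983520508) [[377.9425     11.9618225]
 [405.34167   -43.680695 ]
 [487.0028     -3.4696121]
 [459.60364    52.172905 ]]
top0 242 195 213 190 205
[0.58231443 0.2084149  0.05028827] [0.60990208 0.2408309  0.06528078] [0.59617701 0.22548748 0.05928885]
top6 253 195 214 190 205
[0.5822268  0.20740482 0.04572356] [0.60983481 0.24092924 0.06566464] [0.59608096 0.22481453 0.05894149]
scene0 46 274 281 150 170
[0.58242175 0.21889936 0.01740507] [0.68143833 0.32898184 0.06274645] [0.58921112 0.2297702  0.05703683]
0.05 112 [0.5643 0.625 ] mid 0.5946 0.0979
0.06 315 [0.5323 0.6247] mid 0.5785 0.0986
0.07 306 [0.5326 0.625 ] mid 0.5788 0.0987
0.08 314 [0.5342 0.6271] mid 0.5807 0.0985
0.09 301 [0.5347 0.6273] mid 0.581 0.0986
0.1 300 [0.5364 0.627 ] mid 0.5817 0.0955
0.11 302 [0.5388 0.6265] mid 0.5826 0.0966
0.12 296 [0.5404 0.629 ] mid 0.5847 0.0964
0.13 285 [0.5428 0.629 ] mid 0.5859 0.0968
0.14 291 [0.543  0.6318] mid 0.5874 0.0956
0.15 290 [0.545  0.6322] mid 0.5886 0.0969
0.16 298 [0.5453 0.6333] mid 0.5893 0.0978
0.17 279 [0.5466 0.6344] mid 0.5905 0.0955
0.18 252 [0.549  0.6309] mid 0.59 0.095
0.19 176 [0.5524 0.6238] mid 0.5881 0.0901
0.2 63 [0.5606 0.6081] mid 0.5844 0.0816
0.21 86 [0.5805 0.6074] mid 0.5939 0.0621
0.22 94 [0.5824 0.6094] mid 0.5959 0.0644
0.23 88 [0.5826 0.6097] mid 0.5961 0.0653
0.24 63 [0.5829 0.6097] mid 0.5963 0.065
```

The pad now lies flat at (0.432, 0.004). Its nearest corner is about 85 mm from the stand place, so it is clear. Refined from the depth data, the nut is at (0.596, 0.2295), the axis heads 83.8°, and the foot is at (0.577, 0.0525). Next I move over the nut.

Request:
send_rows(commands=[[0.3,[0.12,0.12,0.04],[-0.005,0,0]],[0.3,[0.12,0.12,0.02],[0,0,0]],[0.3,[0.12,0.12,0],[0,0,0]],[0.3,[0.08,0.1,0],[0,0,0]],[0.3,[0,0,0],[0,0,0]]])

```text
clock: 7.85
tool_pos: [0.5949, 0.2296, 0.1499]
orientation: [-179.8, -0.3, 174.2]
force: [-0.9, 0.0, -0.8]
opening: 0.0583
```

Request:
send_rows(commands=[[0.3,[0,0,-0.15],[0,0,0]],[0.3,[0,0,-0.15],[0,0,0]],[0.3,[0,0,-0.1],[0,0,0]],[0.3,[0,0,0],[0,0,0]]])

```text
clock: 8.25
tool_pos: [0.5918, 0.2286, 0.0464]
orientation: [-179.8, -0.4, 174.3]
force: [-0.5, -0.7, -0.1]
opening: 0.0615
```

```bash
python3 - <<'E'
from h import *
s=snap('scene','scene7'); o=sensors.get_obs(); print(o['tool_pos'],o['orientation'],o['force'])
c=cv2.resize(s['color'][110:240,220:400],None,fx=4,fy=4,interpolation=cv2.INTER_CUBIC);cv2.imwrite('pics/c7.png',c)
E
```

```text
[0.59278467 0.2291622  0.04827418] [-179.87115587   -0.24534171  174.36336675] [-1.18171597 -0.75584182 -0.22987039]
```

View pics/c7.png

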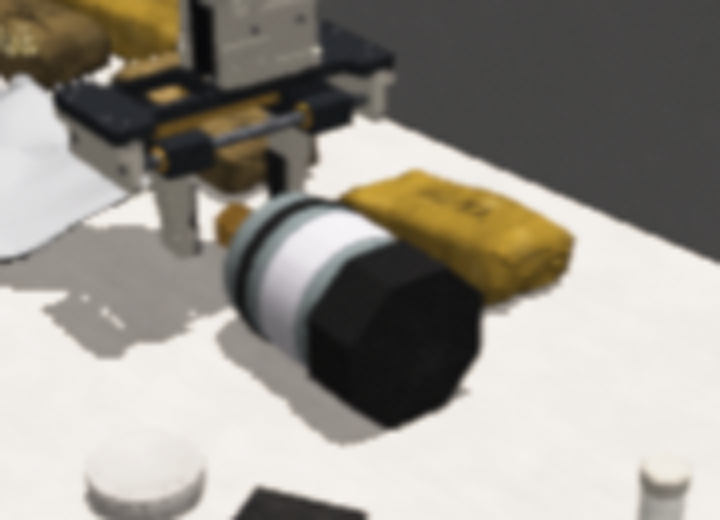

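The fingers straddle the nut, crop (190,200) and (285,160). I go lower and close.

Request:
send_rows(commands=[[0.3,[0.014,0.002,-0.05],[0,0,0]],[0.3,[0,0,-0.02],[0,0,0]],[0.3,[0,0,0],[0,0,0]]])

```text
clock: 8.6
tool_pos: [0.5979, 0.2303, 0.0338]
orientation: [180.0, -0.0, 174.4]
force: [-0.4, 0.5, -0.7]
opening: 0.0612
```

Request:
send_rows(commands=[[0.3,[-0.004,0,-0.018],[0,0,0]],[0.5,[0,0,0],[0,0,0]],[0.6,[0,0,0],[0,0,0]],[0.65,[0,0,0],[0,0,0]],[0.8,[0,0,0],[0,0,0]],[1,[0,0,0],[0,0,0]],[1,[0,0,0],[0,0,0]],[1,[0,0,0],[0,0,0]]])

```text
clock: 9.4
tool_pos: [0.598, 0.2311, 0.0319]
orientation: [179.8, 0.2, 174.4]
force: [-0.2, 0.4, -0.5]
opening: 0.0277
```

```bash
python3 - <<'E'
from h import *
for i in range(1):
    o=sensors.get_obs(); print(o['tool_pos'],o['orientation'],o['force'],o['moment'],o['opening'],o['joint_pos'])
s=snap('scene','scene8'); s=snap('wrist','wrist8')
o=sensors.get_obs(); print(o['tool_pos'],o['orientation'],o['force'],o['moment'])
E
```

```text
[0.59799511 0.23113437 0.03187753] [1.79797080e+02 1.75468481e-01 1.74409416e+02] [-0.15418708  0.40767399 -0.46453187] [ 0.04756872 -0.09692224 -0.02894821] 0.02767308781327909 [ 3.85254348e+01  2.74436531e+01 -1.66701052e+01 -3.29325520e-02
 -4.56190174e+01 -4.40927287e+01]
[0.59799091 0.2311579  0.03186387] [1.79799201e+02 1.75138686e-01 1.74410831e+02] [-0.55387618  0.63015845 -1.47239613] [ 0.15575613 -0.03658994  0.01412055]
```

View pics/wrist8.png

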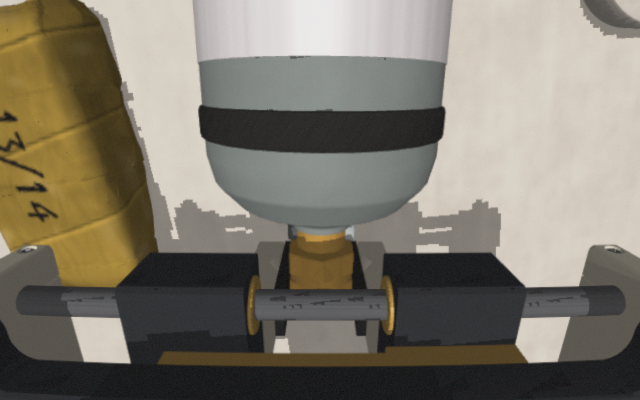

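The nut is held with an opening of 27.7 mm, and it shows between the pads at (320,260) in the wrist view. Now I tip along the arc about the foot's lower edge, tool kept pointing down, and check force and radius as I go.

```bash
cat > arc.py <<'E'
import sys
from h import *
a=np.array([.108,.9942]); piv=np.array([.577,.0525]); n=np.array([.9942,-.108])
G0=np.array([.598,.2311,.0319+.0188])
r=np.hypot((G0[:2]-piv)@a,G0[2]); p0=np.degrees(np.arctan2(G0[2],(G0[:2]-piv)@a)); l0=(G0[:2]-piv)@n
o=sensors.get_obs(); p=o['tool_pos']+[0,0,.0188]
al=(p[:2]-piv)@a; rr=np.hypot(al,p[2]); th=np.degrees(np.arctan2(p[2],al))-p0; lat=(p[:2]-piv)@n-l0
print('theta %.2f r err mm %.2f lat err %.2f'%(th,(rr-r)*1e3,lat*1e3),'F',o['force'].round(1),'M',o['moment'].round(2),'ori',o['orientation'].round(1),'open',o['opening'].round(4),'t',o['clock'])
step=float(sys.argv[1]); N=int(sys.argv[2]); cur=p
for i in range(N):
    t=np.radians(p0+th+step*(i+1)); q=np.r_[piv+a*r*np.cos(t)+n*l0, r*np.sin(t)]
    print(((q-cur)/.25).round(3).tolist()); cur=q
E
python3 arc.py 2 4
```

```text
Traceback (most recent call last):
  File "arc.py", line 8, in <module>
    print('theta %.2f r err mm %.2f lat err %.2f'%(th,(rr-r)*1e3,lat*1e3),'F',o['force'].round(1),'M',o['moment'].round(2),'ori',o['orientation'].round(1),'open',o['opening'].round(4),'t',o['clock'])
                                                                                                                                                                  ^^^^^^^^^^^^^^^^^^
AttributeError: 'float' object has no attribute 'round'
```

```bash
sed -i "s/o\['opening'\].round(4)/round(o['opening'],4)/" arc.py; python3 arc.py 3 4
```

```text
theta -0.02 r err mm 0.04 lat err -0.02 F [-0.6  0.6 -1.5] M [ 0.16 -0.04  0.01] ori [179.8   0.2 174.4] open 0.0276 t 9.5
[-0.001, -0.012, 0.037]
[-0.001, -0.013, 0.037]
[-0.002, -0.015, 0.036]
[-0.002, -0.017, 0.035]
```

Request:
send_rows(commands=[[1,[-0.001,-0.012,0.037],[0,0,0]],[1,[-0.001,-0.013,0.037],[0,0,0]],[1,[-0.002,-0.015,0.036],[0,0,0]],[1,[-0.002,-0.017,0.035],[0,0,0]]])

```text
clock: 9.9
tool_pos: [0.5954, 0.2165, 0.0687]
orientation: [179.8, 0.0, 174.4]
force: [0.7, 0.9, -4.5]
opening: 0.0274
```

```bash
python3 arc.py 3 4; python3 -c "
from h import *
s=snap('scene','scene9')
c=cv2.resize(s['color'][110:240,220:400],None,fx=4,fy=4,interpolation=cv2.INTER_CUBIC);cv2.imwrite('pics/c9.png',c)"
```

```text
theta 12.19 r err mm 0.00 lat err -1.03 F [ 0.7  0.9 -4.5] M [ 0.7  -0.29  0.06] ori [179.8   0.  174.4] open 0.0274 t 9.9
[0.002, -0.02, 0.034]
[-0.002, -0.021, 0.033]
[-0.002, -0.023, 0.032]
[-0.003, -0.024, 0.031]
```

View pics/c9.png

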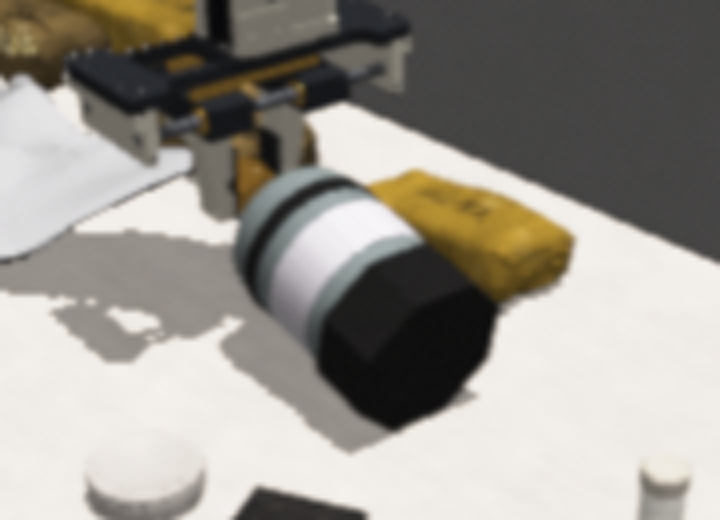

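The bottle is pivoting with its boot edge on the table. The vertical force of 4.5 N is well below its weight. I continue.

Request:
send_rows(commands=[[1,[0.002,-0.02,0.034],[0,0,0]],[1,[-0.002,-0.021,0.033],[0,0,0]],[1,[-0.002,-0.023,0.032],[0,0,0]],[1,[-0.003,-0.024,0.031],[0,0,0]]])

```text
clock: 10.35
tool_pos: [0.5937, 0.1921, 0.1054]
orientation: [179.8, 0.1, 174.4]
force: [1.0, 1.5, -4.2]
opening: 0.0279
```

```bash
python3 arc.py 4 4
```

```text
theta 25.71 r err mm 0.72 lat err -0.02 F [ 1.   1.5 -4.2] M [ 0.49 -0.1  -0.01] ori [1.798e+02 1.000e-01 1.744e+02] open 0.0279 t 10.35
[-0.004, -0.038, 0.036]
[-0.004, -0.038, 0.035]
[-0.004, -0.041, 0.033]
[-0.005, -0.043, 0.03]
```

Request:
send_rows(commands=[[1,[-0.004,-0.038,0.035],[0,0,0]],[1,[-0.004,-0.038,0.034],[0,0,0]],[1,[-0.004,-0.041,0.032],[0,0,0]],[1,[-0.005,-0.043,0.029],[0,0,0]]])

```text
clock: 10.75
tool_pos: [0.5897, 0.1498, 0.142]
orientation: [179.7, 0.2, 174.4]
force: [0.9, 1.5, -2.5]
opening: 0.0277
```

```bash
python3 arc.py 4 4; python3 -c "
from h import *
s=snap('scene','scene10')
c=cv2.resize(s['color'][80:240,220:400],None,fx=3.5,fy=3.5,interpolation=cv2.INTER_CUBIC);cv2.imwrite('pics/c10.png',c)"
```

```text
theta 42.87 r err mm 1.48 lat err 0.52 F [ 0.9  1.5 -2.5] M [1.01 0.05 0.01] ori [179.7   0.2 174.4] open 0.0277 t 10.75
[-0.007, -0.048, 0.021]
[-0.005, -0.047, 0.022]
[-0.005, -0.048, 0.019]
[-0.005, -0.049, 0.016]
```

View pics/c10.png

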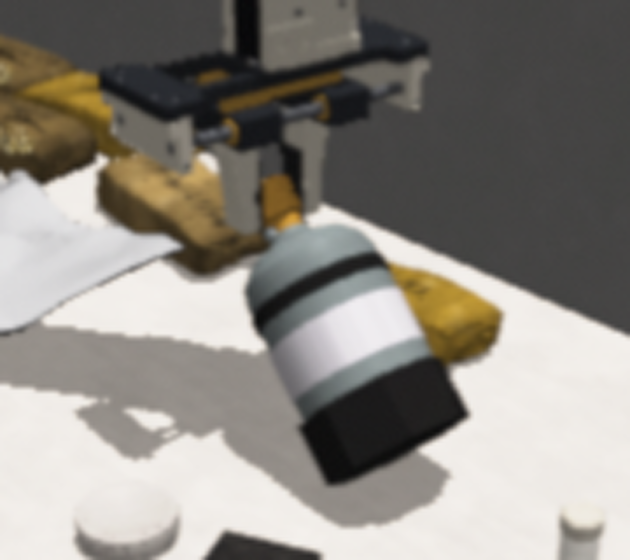

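Request:
send_rows(commands=[[1,[-0.006,-0.048,0.02],[0,0,0]],[1,[-0.005,-0.047,0.021],[0,0,0]],[1,[-0.005,-0.048,0.018],[0,0,0]],[1,[-0.005,-0.049,0.015],[0,0,0]]])

```text
clock: 11.2
tool_pos: [0.5848, 0.098, 0.1643]
orientation: [179.6, 0.3, 174.4]
force: [-0.7, 0.2, -1.7]
opening: 0.0278
```

```bash
python3 arc.py 4 4
```

```text
theta 60.12 r err mm 1.98 lat err 1.28 F [-0.7  0.2 -1.7] M [ 1.02  0.29 -0.06] ori [179.6   0.3 174.4] open 0.0278 t 11.2
[-0.011, -0.052, 0.003]
[-0.006, -0.051, 0.007]
[-0.006, -0.052, 0.004]
[-0.006, -0.052, 0.0]
```

Request:
send_rows(commands=[[1,[-0.009,-0.052,0.003],[0,0,0]],[1,[-0.006,-0.051,0.006],[0,0,0]],[1,[-0.006,-0.052,0.003],[0,0,0]],[1,[-0.006,-0.052,0],[0,0,0]]])

```text
clock: 11.6
tool_pos: [0.5786, 0.0416, 0.17]
orientation: [179.5, 0.5, 174.4]
force: [-0.2, -0.1, -1.0]
opening: 0.028
```

```bash
python3 arc.py 3 4; python3 -c "
from h import *
s=snap('scene','scene11')
c=cv2.resize(s['color'][80:260,220:420],None,fx=3.3,fy=3.3,interpolation=cv2.INTER_CUBIC);cv2.imwrite('pics/c11.png',c)"
```

```text
theta 77.48 r err mm 2.30 lat err 1.19 F [-0.2 -0.1 -1. ] M [ 0.75  0.22 -0.04] ori [179.5   0.5 174.4] open 0.028 t 11.6
[-0.009, -0.038, -0.012]
[-0.004, -0.039, -0.005]
[-0.004, -0.038, -0.007]
[-0.004, -0.038, -0.009]
```

View pics/c11.png

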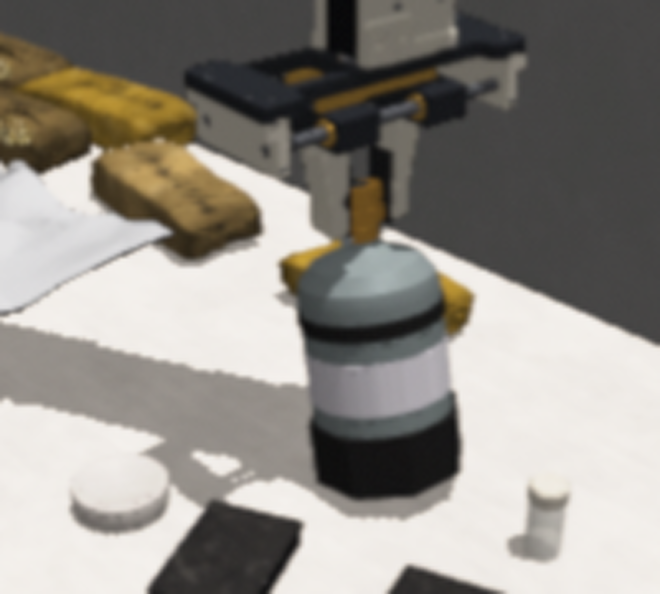

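Almost upright, and the pad is clear of the foot. I'll finish the last 12°.

Request:
send_rows(commands=[[1,[-0.006,-0.038,-0.009],[0,0,0]],[1,[-0.004,-0.039,-0.006],[0,0,0]],[1,[-0.004,-0.038,-0.007],[0,0,0]]])

```text
clock: 11.95
tool_pos: [0.5752, 0.008, 0.1652]
orientation: [179.6, 0.6, 174.4]
force: [0.9, 0.1, -1.1]
opening: 0.028
```

```bash
python3 arc.py 1.5 3
```

```text
theta 87.85 r err mm 2.44 lat err 1.40 F [ 0.9  0.1 -1.1] M [ 0.67  0.15 -0.02] ori [179.6   0.6 174.4] open 0.028 t 11.95
[-0.007, -0.016, -0.014]
[-0.002, -0.019, -0.005]
[-0.002, -0.019, -0.006]
```

Request:
send_rows(commands=[[1,[-0.002,-0.018,-0.008],[0,0,0]],[1,[0,-0.012,-0.006],[0,0,0]]])

```text
clock: 12.15
tool_pos: [0.5765, -0.001, 0.1641]
orientation: [179.6, 0.9, 174.4]
force: [-5.9, 8.4, 22.7]
opening: 0.0279
```

```bash
python3 arc.py 1 2;python3 -c "
from h import *
s=snap('scene','scene12')
c=cv2.resize(s['color'][80:260,220:420],None,fx=3.3,fy=3.3,interpolation=cv2.INTER_CUBIC);cv2.imwrite('pics/c12.png',c)"
```

```text
theta 90.48 r err mm 3.64 lat err 3.69 F [-5.9  8.4 22.7] M [3.44 2.39 0.1 ] ori [179.6   0.9 174.4] open 0.0279 t 12.15
[-0.016, -0.007, -0.018]
[-0.001, -0.012, -0.004]
```

View pics/c12.png

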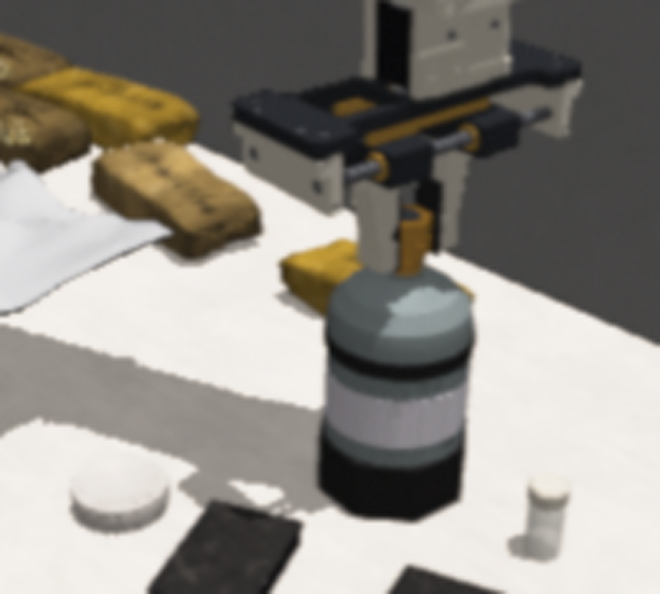

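The foot is down: the table pushes back with 22.7 N. I'll relax that load, then open.

Request:
send_rows(commands=[[1,[0,0,0],[0,0,0]],[1,[0,0,0],[0,0,0]]])

```text
clock: 12.4
tool_pos: [0.576, -0.0009, 0.1642]
orientation: [179.5, 0.8, 174.4]
force: [-1.5, 3.7, 2.4]
opening: 0.0277
```

Request:
send_rows(commands=[[0.6,[0,0,0],[0,0,0]],[0.5,[0,0,0],[0,0,0]],[0.5,[0,0,0],[0,0,0]]])

```text
clock: 12.7
tool_pos: [0.576, -0.0019, 0.1632]
orientation: [179.6, 0.8, 174.4]
force: [0.4, -0.8, 0.2]
opening: 0.0424
```

```bash
python3 -c "
from h import *
o=sensors.get_obs(); print(o['tool_pos'],o['orientation'],o['force'],o['moment'],o['opening'],o['joint_pos'])
s=snap('scene','scene13')
c=cv2.resize(s['color'][80:260,220:420],None,fx=3.3,fy=3.3,interpolation=cv2.INTER_CUBIC);cv2.imwrite('pics/c13.png',c)
s=snap('wrist','wrist13')"
```

```text
[ 0.57598281 -0.00186003  0.16324727] [179.63465275   0.79286515 174.41444124] [ 0.36739817 -0.82270471  0.23848918] [ 0.11375081 -0.08825841  0.04305297] 0.04236318352230753 [ 1.92667747e+01  1.36545520e+01 -1.78349825e+01  2.00923187e-03
 -5.76374808e+01 -2.48508682e+01]
```

View pics/c13.png

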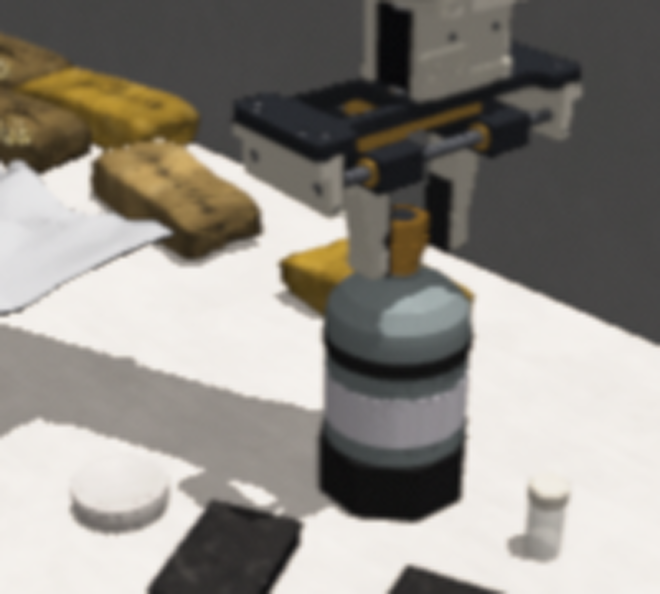

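View pics/wrist13.png

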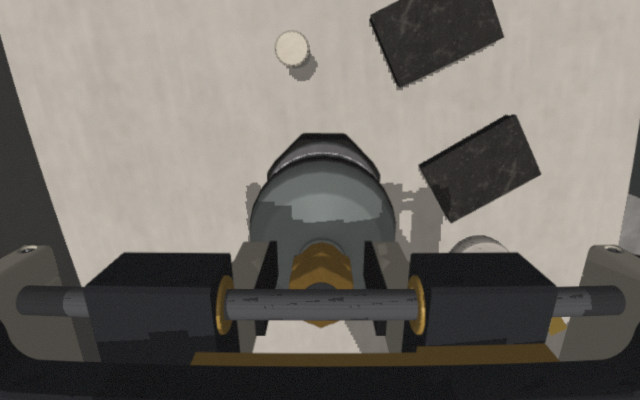

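The bottle stands free between the opened fingers; the nut's top ring is at (321,290) in the wrist view. I locate its axis from both views before regripping.

```bash
python3 - <<'E'
from h import *
w=load('wrist13'); s=load('scene13')
print(onplane(w,[[321,290]],.19), onplane(s,[[344.2,144.2]],.19))
# cloud of bottle top from wrist & scene
h=cv2.cvtColor(s['color'],cv2.COLOR_BGR2HSV)
v,u=np.nonzero((h[...,1]>150)&(h[...,2]>60)); k=(u>330)&(u<355)&(v>138)&(v<170); P,z=cloud(s,np.c_[u[k],v[k]]); P=P[z>0]; print(P.min(0),P.max(0),np.median(P,0))
c=cv2.resize(w['color'][220:340,230:410],None,fx=4,fy=4,interpolation=cv2.INTER_CUBIC);cv2.imwrite('pics/w13.png',c)
# foot edge: vial, bottle axis tilt from scene: body left/right silhouettes
E
```

```text
[[5.75636584e-01 5.02469126e-05 1.90000000e-01]] [[5.80849416e-01 5.23666751e-04 1.90000000e-01]]
[ 0.55238785 -0.01421162  0.15795184] [5.88835274e-01 2.01708194e-05 1.90731049e-01] [ 0.56939069 -0.00792965  0.17965396]
```

View pics/w13.png

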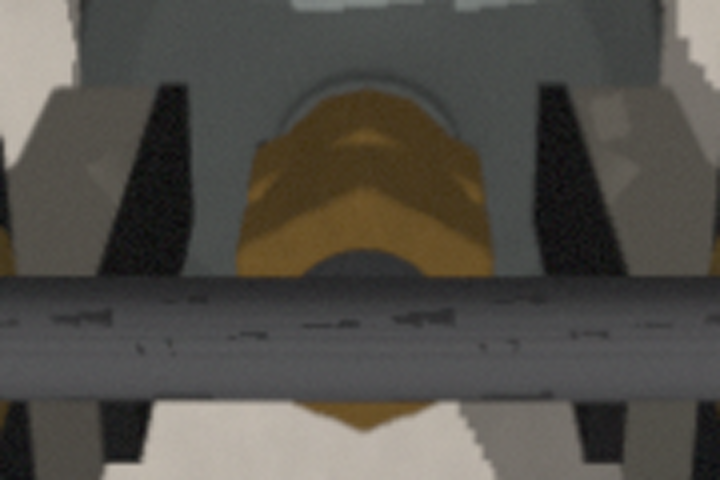

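```bash
python3 - <<'E'
from h import *
w=load('wrist13'); 
p=onplane(w,[[230+365/4,220+190/4],[230+365/4,220+430/4],[230+238/4,220+250/4],[230+493/4,220+250/4]],.19); print(p, p[:2].mean(0))
t=load('scene13')
# tilt check: label/boot band silhouettes in scene
E
```

```text
[[ 0.57445568 -0.01091877  0.19      ]
 [ 0.57744793  0.01970159  0.19      ]
 [ 0.58877961 -0.00486891  0.19      ]
 [ 0.56148535 -0.00240987  0.19      ]] [0.57595181 0.00439141 0.19      ]
```

The nut centre is at (0.576, 0.004) and a flat faces each jaw. I shift 6 mm in +y so the tool axis lies on the nut axis, then grip.

Request:
send_rows(commands=[[0.5,[0,0.024,0],[0,0.002,0]],[0.5,[0,0,0],[0,0,0]],[0.7,[0,0,0],[0,0,0]],[1,[0,0,0],[0,0,0]],[1,[0,0,0],[0,0,0]],[1,[0,0,0],[0,0,0]]])

```text
clock: 13.4
tool_pos: [0.5762, 0.0047, 0.163]
orientation: [179.7, -0.0, 174.4]
force: [0.2, 0.7, -0.2]
opening: 0.0278
```

```bash
python3 - <<'E'
from h import *
o=sensors.get_obs(); print(o['tool_pos'],o['orientation'],o['force'],o['moment'],o['opening'],o['joint_pos'][5])
s=snap('scene','scene14'); w=snap('top','top14')
c=cv2.resize(w['color'][170:240,280:370],None,fx=6,fy=6,interpolation=cv2.INTER_CUBIC);cv2.imwrite('pics/t14.png',c)
E
```

```text
[0.57615685 0.00469825 0.16301105] [ 1.79731580e+02 -1.95899635e-03  1.74421771e+02] [ 0.20210149  0.65614805 -0.18477648] [ 0.10988969 -0.12376402 -0.01826071] 0.027797307092202538 -25.171851863640885
```

View pics/t14.png

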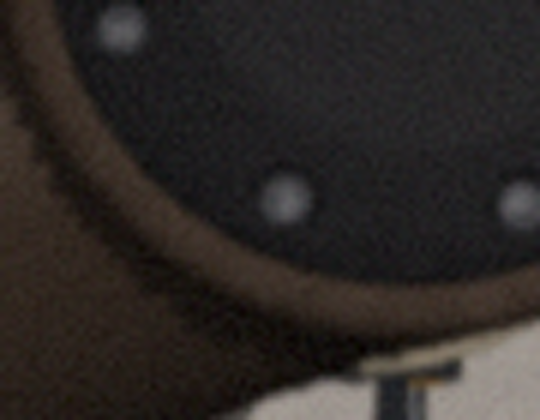

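The top view is blocked by the arm, so I'll use moment and the wrist view instead. First a small turn, counter-clockwise seen from above.

Request:
send_rows(commands=[[1,[0,0,0],[0,0,0.008]],[1,[0,0,0],[0,0,0.008]],[1,[0,0,0],[0,0,0.008]]])

```text
clock: 13.8
tool_pos: [0.576, 0.0046, 0.163]
orientation: [179.7, -0.0, -176.7]
force: [0.8, -0.2, -0.1]
opening: 0.0282
```

```bash
python3 - <<'E'
from h import *
o=sensors.get_obs(); print(o['tool_pos'],o['orientation'],o['force'],o['moment'],o['opening'],o['joint_pos'][5])
E
```

```text
[0.57596558 0.00461515 0.16301455] [ 1.79712911e+02 -1.96443750e-03 -1.76740995e+02] [ 0.79247009 -0.21061793 -0.07129914] [ 0.05386838 -0.01770679 -0.15849067] 0.028171078219188992 -16.291149724434177
```

The resisting moment is 0.16 N m after 9° and the jaws are being wedged open, from 27.8 to 28.2 mm. That suggests the tight direction. I try the other way.

Request:
send_rows(commands=[[1,[0,0,0],[0,0,-0.008]],[1,[0,0,0],[0,0,-0.008]],[1,[0,0,0],[0,0,-0.008]],[1,[0,0,0],[0,0,0]]])

```text
clock: 14.2
tool_pos: [0.5761, 0.0046, 0.163]
orientation: [179.7, 0.0, 174.4]
force: [0.1, -0.1, -1.0]
opening: 0.028
```

```bash
python3 - <<'E'
from h import *
o=sensors.get_obs(); print(o['tool_pos'],o['orientation'],o['force'],o['moment'],o['opening'],o['joint_pos'][5])
s=snap('wrist','wrist15')
E
```

```text
[0.57607014 0.00462453 0.16301141] [1.79692506e+02 2.80837038e-02 1.74441235e+02] [ 0.1188874  -0.0574308  -0.99573095] [ 0.13239095 -0.18595578  0.02435315] 0.028019328748757368 -25.118442508090496
```

Request:
send_rows(commands=[[1,[0,0,0],[0,0,-0.008]],[1,[0,0,0],[0,0,-0.008]],[1,[0,0,0],[0,0,-0.008]],[1,[0,0,0],[0,0,-0.008]]])

```text
clock: 14.65
tool_pos: [0.5762, 0.0045, 0.163]
orientation: [179.7, 0.1, 163.0]
force: [1.0, 0.1, 0.1]
opening: 0.0277
```

```bash
python3 - <<'E'
from h import *
o=sensors.get_obs(); print(o['tool_pos'],o['orientation'],o['force'],o['moment'],o['opening'],o['joint_pos'][5])
s=snap('wrist','wrist16')
a=load('wrist15')['color'];cv2.imwrite('pics/w1516.png',np.vstack([a[100:340,150:500],s['color'][100:340,150:500]]))
E
```

```text
[0.5762445  0.00454464 0.16300609] [1.79689789e+02 5.19372194e-02 1.63038427e+02] [1.01281356 0.0633448  0.07078958] [ 0.07095974 -0.22616854  0.02990794] 0.027653402950784625 -36.56979975187328
```

View pics/w1516.png

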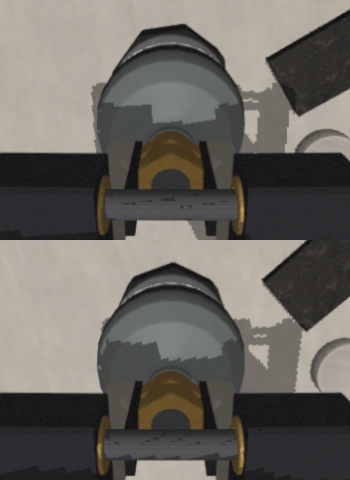

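Clockwise takes only 0.03 N m with no slip, and the boot's octagon turns in the picture relative to the gripper. So the thread is left-handed and clockwise loosens. I check how far the bottle itself turned in the first try.

```bash
python3 - <<'E'
from h import *
ims=[]
for n in ['wrist13','wrist15','wrist16']:
    w=load(n); c=cv2.resize(w['color'][115:200,240:400],None,fx=4,fy=4,interpolation=cv2.INTER_CUBIC); ims.append(np.clip(c.astype(float)*1.6,0,255).astype(np.uint8)[:,:640])
im=np.vstack(ims); cv2.imwrite('pics/oct.png',cv2.resize(im,(376,600) if 0 else (int(640*.58),int(1020*.58))))
for i,m in enumerate(ims): cv2.imwrite('pics/oct%d.png'%i,m)
cv2.imwrite('pics/oct01.png',np.vstack([ims[0][:290],ims[1][:290]]))
E
```

```text
(no output)
```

View pics/oct01.png

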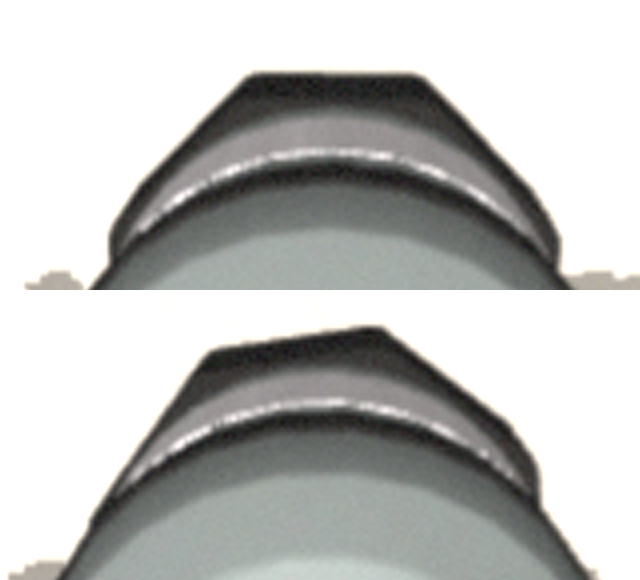

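View pics/oct2.png

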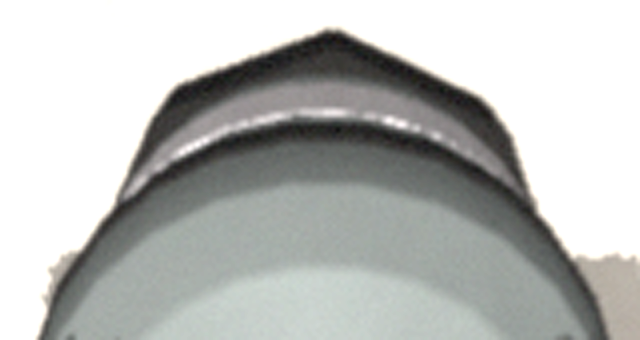

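```bash
python3 - <<'E'
from h import *
for n,a in [('wrist13',[(252,75),(415,75)]),('wrist15',[(210,62),(380,37)]),('wrist16',[(175,88),(333,32)]),('wrist16',[(333,32),(485,97)])]:
    w=load(n); uv=[(240+x/4,115+y/4) for x,y in a]; p=onplane(w,uv,.042); d=p[0]-p[1]; print(n,p.round(4).tolist(),np.degrees(np.arctan2(d[1],d[0])),np.linalg.norm(d))
E
```

```text
wrist13 [[0.587, -0.0483, 0.042], [0.5548, -0.0452, 0.042]] -5.517249329970724 0.032354939986466366
wrist15 [[0.5935, -0.0452, 0.042], [0.5596, -0.0468, 0.042]] 2.662422198837508 0.033935241145265374
wrist16 [[0.5917, -0.0448, 0.042], [0.5585, -0.0461, 0.042]] 2.254347063859244 0.03328192306348722
wrist16 [[0.5585, -0.0461, 0.042], [0.5332, -0.0251, 0.042]] -39.815914149978646 0.032913453454665495
```

The bottle turned about 8° with the first try and has stayed there since. So the nut is now about 19° off tight, and I need about 71° more clockwise.

Request:
send_rows(commands=[[1,[0,0,0],[0,0,-0.012]],[1,[0,0,0],[0,0,-0.012]],[1,[0,0,0],[0,0,-0.012]],[1,[0,0,0],[0,0,-0.012]],[1,[0,0,0],[0,0,-0.012]],[1,[0,0,0],[0,0,-0.012]],[1,[0,0,0],[0,0,-0.012]],[1,[0,0,0],[0,0,-0.012]]])

```text
clock: 15.5
tool_pos: [0.5766, 0.0043, 0.163]
orientation: [179.7, 0.1, 128.1]
force: [0.5, -1.3, 0.3]
opening: 0.0277
```

```bash
python3 - <<'E'
from h import *
o=sensors.get_obs(); print(o['tool_pos'],o['orientation'],o['force'],o['moment'],o['opening'],o['joint_pos'][5])
E
```

```text
[0.57660067 0.00430035 0.16299273] [1.79678698e+02 9.51873532e-02 1.28127158e+02] [ 0.52877706 -1.30066184  0.25225339] [ 0.04633563 -0.2835226  -0.00140233] 0.027739597144673122 -71.71475492244042
```

Request:
send_rows(commands=[[1,[0,0,0],[0,0,-0.012]],[1,[0,0,0],[0,0,-0.012]],[1,[0,0,0],[0,0,-0.012]],[1,[0,0,0],[0,0,-0.012]],[1,[0,0,0],[0,0,-0.012]],[1,[0,0,0],[0,0,-0.012]],[1,[0,0,0],[0,0,-0.012]],[1,[0,0,0],[0,0,-0.012]],[1,[0,0,0],[0,0,0]]])

```text
clock: 16.4
tool_pos: [0.5768, 0.0039, 0.163]
orientation: [179.7, 0.1, 93.3]
force: [0.2, -0.3, 0.5]
opening: 0.028
```

```bash
python3 - <<'E'
from h import *
o=sensors.get_obs(); print(o['tool_pos'],o['orientation'],o['force'],o['moment'],o['opening'],o['joint_pos'][5])
s=snap('scene','scene17'); s=snap('wrist','wrist17')
E
```

```text
[0.57681691 0.00385013 0.1630107 ] [1.79663254e+02 1.26723205e-01 9.32943298e+01] [ 0.23218779 -0.25656661  0.47124439] [ 0.18157533 -0.26226426 -0.03319757] 0.028027608341074813 -106.79452025028526
```

View pics/wrist17.png

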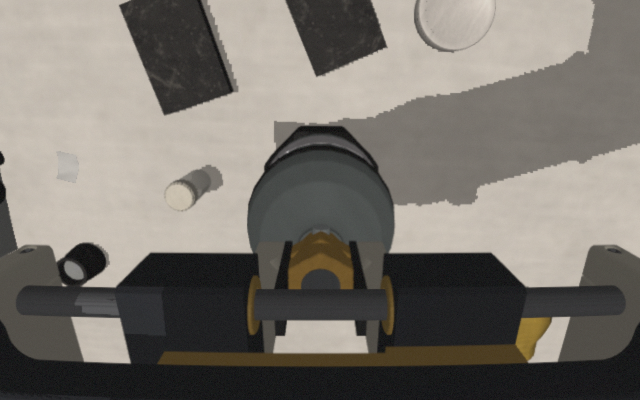

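View pics/scene17.png

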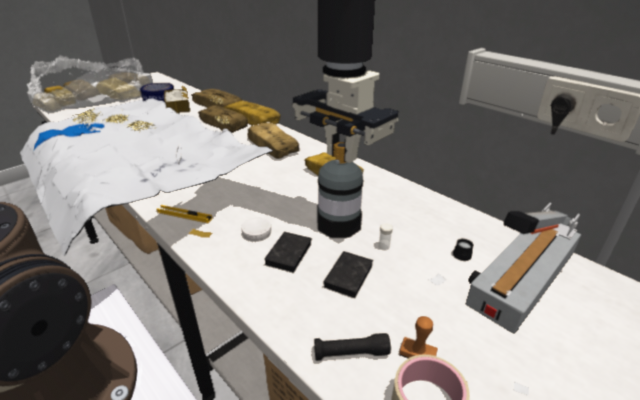

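The boot's edge at (303–340,127) is square to the gripper again, so the nut has turned about 90° relative to the bottle. I open, lift straight up and retreat.

Request:
send_rows(commands=[[0.6,[0,0,0],[0,0,0]],[0.5,[0,0,0],[0,0,0]],[0.5,[0,0,0],[0,0,0]],[0.5,[0,0,0.06],[0,0,0]],[0.5,[0,0,0.12],[0,0,0]],[0.5,[0,0,0.16],[0,0,0]],[0.5,[-0.06,0.08,0.12],[0,0,0]],[0.5,[-0.1,0.16,0],[0,0,0]],[0.5,[-0.1,0.16,0],[0,0,0]],[0.5,[-0.08,0.16,0],[0,0,0]],[0.5,[-0.08,0.16,0],[0,0,0]],[0.5,[0,0,0],[0,0,0]]])

```text
clock: 17.7
tool_pos: [0.4666, 0.1881, 0.2826]
orientation: [179.7, 0.0, 93.9]
force: [0.3, 0.2, 0.0]
opening: 0.0438
```

Request:
send_rows(commands=[[0.5,[-0.05,0.16,0],[0,0,0]],[0.5,[-0.05,0.16,0],[0,0,0]],[0.5,[-0.05,0.16,0],[0,0,0]],[0.5,[0,0,0],[0,0,0]]])

```text
clock: 18.1
tool_pos: [0.427, 0.3122, 0.2837]
orientation: [179.6, -0.1, 94.0]
force: [-0.0, -0.3, 0.2]
opening: 0.044
```

```bash
python3 - <<'E'
from h import *
o=sensors.get_obs(); print(o['clock'],o['tool_pos'],o['orientation'],o['force'])
s=snap('scene','scene18'); t=snap('top','top18')
g=cv2.cvtColor(t['color'],cv2.COLOR_BGR2GRAY)
cs,_=cv2.findContours((g<50).astype(np.uint8),cv2.RETR_EXTERNAL,cv2.CHAIN_APPROX_NONE)
for c in cs:
    x,y,w,h=cv2.boundingRect(c)
    if 280<x<440 and y>160 and cv2.contourArea(c)>300:
        p=onplane(t,c.reshape(-1,2),0.018); print('blk',cv2.minAreaRect((p[:,:2]*1000).astype(np.float32)))
c=cv2.resize(s['color'][120:300,220:420],None,fx=3.3,fy=3.3,interpolation=cv2.INTER_CUBIC);cv2.imwrite('pics/c18.png',c)
c=cv2.resize(t['color'][150:330,180:440],None,fx=3,fy=3,interpolation=cv2.INTER_CUBIC);cv2.imwrite('pics/t18.png',np.clip(c*1.8,0,255).astype(np.uint8))
E
```

```text
18.1 [0.42703371 0.31221567 0.28366573] [ 1.79620418e+02 -5.08453573e-02  9.40392620e+01] [-0.02290639 -0.26324158  0.1961768 ]
blk ((355.758544921875, -230.98216247558594), (37.465980529785156, 112.06319427490234), 51.16270065307617)
blk ((432.0383605957031, 4.3632659912109375), (91.70173645019531, 62.965660095214844), 26.224382400512695)
blk ((471.2359619140625, -118.36326599121094), (91.84689331054688, 64.59961700439453), 20.735965728759766)
blk ((579.6393432617188, 7.245025634765625), (104.49758911132812, 112.73297119140625), 8.605874061584473)
```

View pics/c18.png

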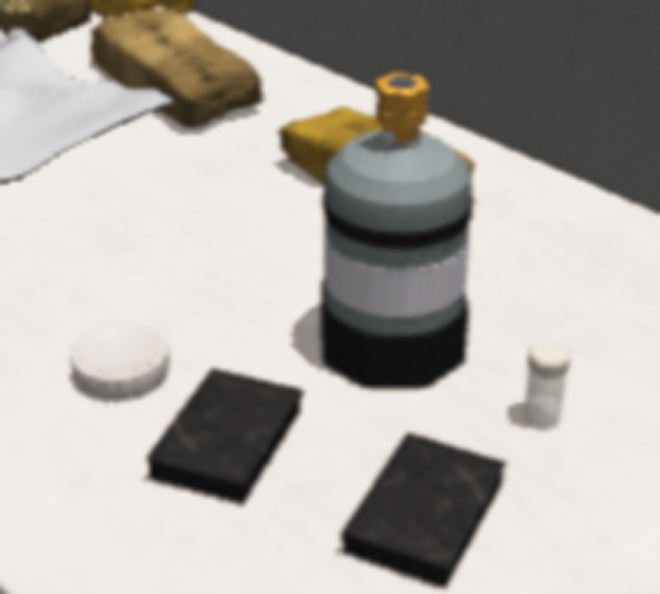

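View pics/t18.png

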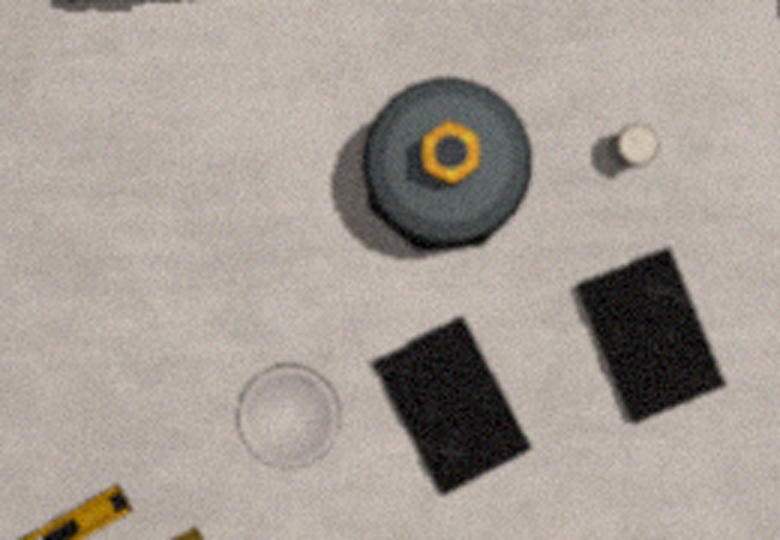

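Both views show the bottle upright. The vial, tin, parcel and look-alike pad look unmoved and the pad lies flat. I hand the job in.

```bash
python3 -c "
from plant import order
print(order.close_job())"
```

```text
the job is handed in; nothing more can be done
None
```

The bottle is standing, its nut is backed off by about a quarter turn, and the job was handed in at about 18 s on the robot's clock.

- **Stamp pad:** I took the slab farther from the base, 0.585 m against 0.486 m. I pressed on it with shut fingers and dragged it to (0.432, 0.004). It lies flat, with its nearest corner about 85 mm from the stand place. The first drag lost contact and the second slipped, so it took three tries.
- **Tipping:** I gripped the nut and followed an arc about the edge of the foot. The pull on the wrist stayed at 4.5 N or less, below the bottle's weight, so I take it that the bottle was not lifted. It went about 3 mm low at the very end, which pressed the foot down with about 23 N until I eased it off.
- **Nut:** Counter-clockwise was the tight way, with a resisting moment of about 0.16 N m, and it turned the whole bottle about 8° on its foot. Clockwise moved freely at about 0.03 N m, so the thread is left-handed. Gripper and boot angles put the nut about 90° from tight.
- **Last checks:** Pictures from two cameras show the bottle upright and clear of the pad. The vial, tin, parcel and look-alike pad appear unmoved. I re-measured only the two pads, not the vial, tin or parcel. The robot was touching nothing.
- **Disagreements:** Depth readings were 3–4 mm high compared with the stated bottle size. Two views of the nut differed by about 5 mm, so I used the wrist view for the grip.

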